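# Square up the recipe card and hold the spring clip open over it

## Task

Slide the recipe card along the slot of its stand until its side edge is flush against the stand's upright stop. Then take the spring clip by its two handles, squeeze it wide open, and hold it gaping squarely over the middle of the card's top edge, one jaw in front and one behind, the lips well below the edge and the clip not touching the card, so that I can slip a second card in. Finish still holding it there, squeezed open, with the card still flush, and do not disturb the other things on the worktop.

Things in the scene. Friction and masses are not known exactly. Their poses are not given: they have to be found in the camera images.
- stand: Fixed wooden card stand: base 59 (x) x 214 (y) x 24 (z) mm, a slot 7 mm wide along its y axis at x = 0; origin at the centre of its underside, z up. The upright stop, 44 (x) x 14 (y) mm, stands at the +y end, top 88 mm above the worktop, inner face at y = +91 mm.
- card (a joint): Position of the card in the slot, in m: the gap between the card's +y side edge and the stop; 0 = flush against the stop, up to 0.07 away from it (towards the stand's -y). It slides stiffly (about 1.5 N) and stays where it is left; it cannot leave the slot.
- card_top (a point): Middle of the top edge of the white card. The card stands upright in the slot, 4 mm thick (x), 110 mm wide (y), its top edge 128 mm above the worktop, 104 mm of it above the base. Axes: x square to the card's faces, y along the top edge towards the stop, z up.
- clip: Grey plastic spring clip, loose, roughly 0.1 to 0.2 kg, 40 mm wide (y), 91 mm high, standing on its shut jaws, handles up. Origin: midway between the jaws, level with the undersides of the shut lips; z from jaws to handles, x the way the jaws part, y along the hinge pin. Pin (coil radius 6 mm) at z = 45 mm. Handles from z = 50 to 91 mm, 36 mm wide (y), splayed to 56 mm (x) over their outer faces at the top.
- jaw_a (a joint): Opening angle of the jaw on the clip's +x side, rad: 0 shut, 0.3 open to the stop. Both jaws turn equally. Squeezing the handles along x to 26 mm over their outer faces makes them parallel, reaches the stop and gapes the jaws 24 mm; it takes about 4 N at first, 9 N at the stop. Let go, it springs shut.
- jaw_b (a joint): Opening angle of the jaw on the clip's -x side, rad: 0 shut, 0.3 fully open (stop).
- lip_a (a point): Lower inner edge of the lip of jaw a (the clip's +x side), middle of its 40 mm width. The lip is 9 mm high and 12 mm thick.
- lip_b (a point): Lower inner edge of the lip of jaw b (the clip's -x side), middle of its width.
- tin: Bystander, leave it alone: tin, 75 mm wide, 66 mm high; origin at the centre of its underside.
- spice: Bystander, leave it alone: spice jar with a dark cap, 41 mm wide, 105 mm high; origin at the centre of its underside.
- eggcup: Bystander, leave it alone: egg cup, 52 mm wide, 58 mm high; origin at the centre of its underside.
- tape: Bystander, leave it alone: roll of tape lying flat, 104 mm wide, 25 mm high; origin at the centre of its underside.
- teaspoon: Bystander, leave it alone: teaspoon lying flat, 130 mm long; origin at the centre of its underside.
There are look-alikes about, which are no part of the job. Leave any blue or purple look-alike of the clip alone.

How it is judged:
On the way, in this order (a step that is already met when the one before it is completed fails the run):
1. the card is flush against the stop (gap under 4 mm), the clip still standing on the worktop (value of joint card below 0.004 m and height (world z) of clip below 0.02 m), for 0.2 s.
2. the robot holds the clip clear of the worktop, squeezed open (value of joint each of jaw_a, jaw_b above 0.2 rad and contact force between the fingers and clip above 2 N and height (world z) of clip above 0.05 m), for 0.2 s.
At the end, for the whole second after the job is handed in: Card gap under 4 mm; robot holds the clip, jaws open over 0.2 rad; lips either side of the card, each over 4 mm from its mid-plane and over 7 mm below its top edge; clip within 25 mm of the edge's middle, within 0.2 rad of its line, still, touching neither card nor stand (0.5 N) (value of joint card below 0.004 m and value of joint each of jaw_a, jaw_b above 0.2 rad and contact force between the fingers and clip above 2 N and ((x of lip_a in the frame of card_top above 0.004 m and x of lip_b in the frame of card_top below -0.004 m) or (x of lip_b in the frame of card_top above 0.004 m and x of lip_a in the frame of card_top below -0.004 m)) and z of each of lip_a, lip_b in the frame of card_top below -0.007 m and y of clip in the frame of card_top between -0.025 and 0.025 m and angle between the y axis of clip and the y axis of card_top, either way round below 0.2 rad and contact force between clip and card below 0.5 N and contact force between clip and stand below 0.5 N and linear speed of clip below 0.03 m/s); the arm keeps its last pose, push and grip.
It fails at once if the tin is moved more than 30 mm (distance of tin from where it was at the start of the episode above 0.03 m).
It fails at once if the spice is moved more than 30 mm (distance of spice from where it was at the start of the episode above 0.03 m).
It fails at once if the eggcup is moved more than 30 mm (distance of eggcup from where it was at the start of the episode above 0.03 m).
It fails at once if the tape is moved more than 30 mm (distance of tape from where it was at the start of the episode above 0.03 m).
It fails at once if the teaspoon is moved more than 30 mm (distance of teaspoon from where it was at the start of the episode above 0.03 m).
It also fails if it takes over 45 s, if anything falls off the work surface, if the arm or the gripper's body presses on something with over 40 N, if the wrist force passes 120 N, or if a joint passes its speed limit or range.

## Robot

A 7-joint arm with a two-finger parallel gripper is mounted at the origin on a cart in front of the work surface, level with it; the furniture and walls round the work are solid. World frame = base frame: x ahead of the robot, y to its left, z up, the work surface at z = 0. Lengths are in m, angles in rad, forces in N, time in s.
With the tool pointing down it reaches from about 0.4 to 0.85 m from the base axis. Payload 10.4 kg.
Tool frame: the origin (TCP) lies midway between the tips of the shut fingers; the grasp point (between the pads) lies 19 mm behind it; z points along the fingers, y is the line along which they close (so a half turn about z gives the same grasp; the last joint's range is limited). The gripper opens to 85 mm and grips with 20 to 120 N. Pads are 22 mm wide; open, the fingers measure 114 mm over their backs; the gripper's body (76 mm by 85 mm) begins 54 mm behind the grasp point. The pads swing forward as they close: fully open they stand 13 mm farther back than shut.
Start: joints at [-0.023, 0.332, -0.065, 1.46, 0.022, 1.35, -0.088], TCP at [0.625, 0, 0.193] pointing down, gripper open.
Joint ranges: [-2.6, 2.6], [-0.5, 2.12], [-1.47, 1.34], [0.16, 2.42], [-1.27, 4.41], [0.06, 2.06], [-2.6, 2.6]. Speed limits (rad/s): [2.22, 2.22, 2.79, 2.79, 3.14, 3.14, 3.14].

## Interface

Orientations are given as a unit quaternion [x, y, z, w].
In Python, from workcell import get_obs, camera, camera_params, hand_in gives the robot as it stands.
- The arm moves only by the tool carry_out, never from a script. Its argument "commands" is a list that holds one entry, the list of rows, each a list of 6 numbers: the shift along the tool's x, y, z in units of 40 mm (1.0 is 40 mm), then the turn, a rotation vector about the tool's x, y, z in units of 6 degrees (1.0 is 6 degrees). In form: [[[x, y, z, ax, ay, az], ...]]. A call has 1 to 20 rows; each row shifts and turns the commanded pose from where the row before left it, along the tool's axes as they then stand; what a row does not reach is not made up. A row lasts 1/12 s, in which the tool goes at most 41.7 mm and 7.16 degrees, less where a joint would pass 70% of its speed; a pose out of reach is approached as far as the arm can. A call is refused whole if a number of a shift passes 1 or a number of a turn 1, either way. A call with a gripper value outside its range is refused whole. "hand" is the closure, from -1 (fully open) to 1 (shut), set as the call begins (left out, the last holds). The fingers move at their own pace and stop on an object; "force" is the grip in N (left out, the last holds). Time passes only in rows, so rows that do not move let the fingers close. It gives the time, the measured TCP pose, the force, the opening and the grip force at its end, in the units of the state.
- get_obs(): the state, without advancing time (a new reading comes with each control period).
- camera(name): name is "scene" or "side" or "wrist"; returns the picture (480x640x3 uint8, red, green, blue); there is no depth.
- camera_params(name): a dict with "mtx" (3x3 intrinsics, pixels), "k1" (the pictures are not rectified: a ray, as slopes to the right and down, at radius r is drawn at 1 + k1 r^2 times it, then the intrinsics apply), "R" (3x3) and "t" (3): a world point X has camera coordinates R X + t. Camera axes: x right, y down, z forward; pixel columns grow to the right and rows downward; lengths in m; the calibration is good to about 2 mm. A picture is of the moment at which its call begins: read the wrist's pose just before it. camera_params takes no time and is no camera call; for the wrist camera it gives the pose at the moment of the call.
- hand_in(): hands the job in; it is judged then, once.
The state is a dict: "clock": time; "joint_pos": joint angles; "joint_velocities": joint speeds; "tau": joint torques, N m; "position": TCP position; "ee_rot": TCP orientation; "ft_force": force on the tool from outside, world axes, zero at the start; "torque": the same for the moment, N m; "grip_width": opening from 0.0 (shut) to 1.0 (fully open); "grasp_force": force on a finger pad.
Only numpy, scipy, OpenCV 4.12 (cv2) and the standard library are available. Lean on these libraries where they do the work, as an engineer would, in place of code of your own. Each camera call takes 0.05 s, during which the arm holds its last target. There are 200 camera calls.

## Working session

There is one attempt and no reset: what is moved stays moved. The work goes in short steps, Python scripts to look and compute and a tool call to move; the robot and the scene stay as the last step left them, time stands still between calls to the robot, and variables do not carry over. Pictures are saved under pics/ and viewed, at most 11 in all, crops included, and the job is handed in when it is done.

Besides the shell and the picture viewer there is one more tool, called after ">>>" as name([rows], argument=value, ...), one row to a line, values as JSON. carry_out: Moves the arm, as the interface text tells. Its arguments: {"type":"object","properties":{"commands":{"type":"array"},"hand":{"type":"number"},"force":{"type":"number"}},"required":["commands"]}

```bash
mkdir -p pics; cat > h.py <<'E'
import numpy as np, cv2
from workcell import get_obs, camera, camera_params, hand_in
from scipy.spatial.transform import Rotation as Ro
def snap(n,f):
    p=camera_params(n); im=camera(n); cv2.imwrite('pics/'+f,im[:,:,::-1]); np.savez('pics/'+f[:-4],im=im,**{k:np.array(v) for k,v in p.items()}); return im,p
def load(f): return np.load('pics/'+f+'.npz')
def ray(p,uv):
    R=np.array(p['R']);t=np.array(p['t']);K=np.array(p['mtx']);k=float(p['k1'])
    d=np.array([(uv[0]-K[0,2])/K[0,0],(uv[1]-K[1,2])/K[1,1]])
    u=d.copy()
    for _ in range(20): u=d/(1+k*(u@u))
    v=R.T@np.array([u[0],u[1],1]); return -R.T@t, v/np.linalg.norm(v)
def onz(p,uv,z):
    c,v=ray(p,uv); return c+v*(z-c[2])/v[2]
def tri(rs):
    A=sum(np.eye(3)-np.outer(v,v) for c,v in rs); b=sum((np.eye(3)-np.outer(v,v))@c for c,v in rs); return np.linalg.solve(A,b)
def proj(p,X):
    R=np.array(p['R']);t=np.array(p['t']);K=np.array(p['mtx']);x=R@np.array(X)+t;u=x[:2]/x[2];u=u*(1+float(p['k1'])*(u@u));return K[:2,:2]@u+K[:2,2]
E
python3 - <<'E'
from h import *
o=get_obs();print(o)
for n in ['scene','side']: snap(n,n+'0.png'); p=camera_params(n);print(n,-np.array(p['R']).T@np.array(p['t']))
E
```

```text
{'clock': 0.0, 'joint_pos': array([-0.02262106,  0.33286508, -0.06465177,  1.46092606,  0.02158357,
        1.34990269, -0.0885005 ]), 'joint_velocities': array([-0.00090928, -0.00089348,  0.00031759, -0.0008354 ,  0.00184948,
       -0.0004267 , -0.00145378]), 'tau': array([ 4.98105128e-04, -6.25449800e+01,  4.97091911e-02, -3.91610491e+01,
        1.63588714e-02,  9.83294769e-03, -6.01235030e-06]), 'position': array([ 6.24576284e-01, -1.79116393e-05,  1.91827370e-01]), 'ee_rot': array([ 7.07109427e-01,  7.07103786e-01, -5.19766196e-04, -4.73891054e-04]), 'ft_force': array([0.5294298 , 0.42176347, 0.02972467]), 'torque': array([-0.035879  , -0.0197694 ,  0.02627565]), 'grasp_force': 0.0, 'grip_width': 1.0004462473138538}
scene [-0.25508552  0.63093698  1.22954605]
side [ 0.44932803 -0.88979136  0.72585557]
```

View pics/scene0.png

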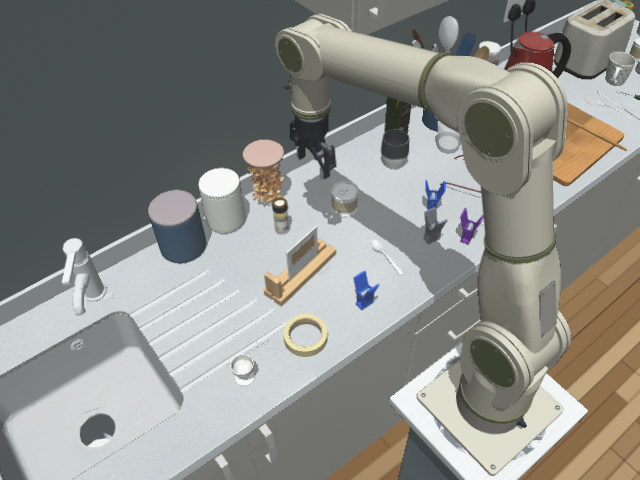

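View pics/side0.png

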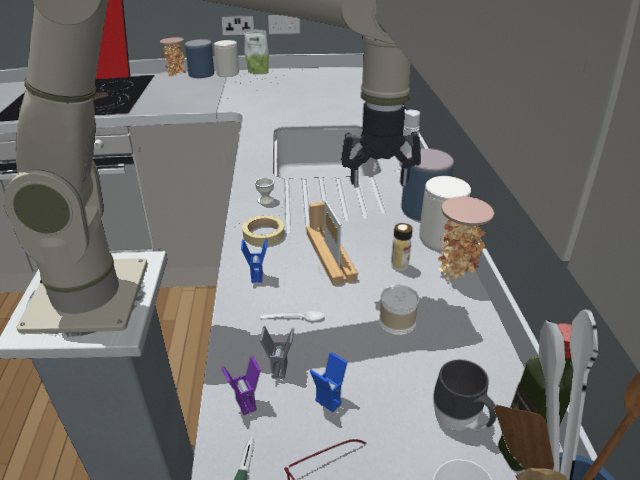

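The scene view shows the stand at about (300,272) with its stop at the left end (272,283), the grey clip at (432,226), a purple look-alike at (470,225), and blue ones at (434,193) and (365,290). In the side view the stand is at (330,245) and the grey clip at (278,350). I'll enlarge the stand and clip in both views.

```bash
python3 - <<'E'
from h import *
a=load('scene0')['im'];b=load('side0')['im']
def c(im,x,y,w,h): return cv2.resize(im[y:y+h,x:x+w],(400,300),interpolation=cv2.INTER_CUBIC)
m=np.vstack([np.hstack([c(a,255,220,100,75+10),c(b,290,195,120,90)]),np.hstack([c(a,400,190,80,60),c(b,240,315,80,60)])])
m=np.vstack([np.hstack([c(a,250,220,100,85)[:, :],c(b,280,197,120,90)]),m[300:]])
cv2.imwrite('pics/m0.png',m[:,:,::-1])
E
```

```text
(no output)
```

View pics/m0.png

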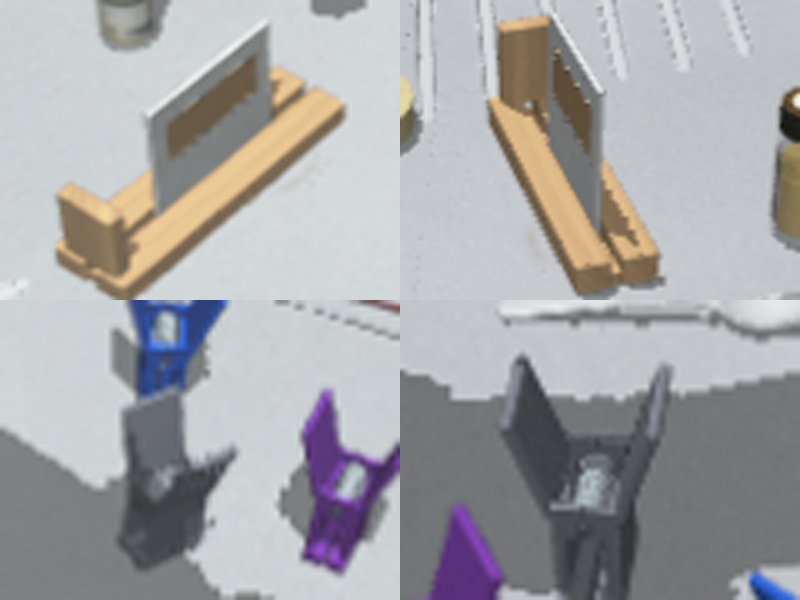

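Top row: the card's top corners are at scene (286.8,251.7) and (317,226.8), with the stop at the left end and a clear gap between card and stop. Bottom row: the grey clip's handle tops are at scene (424.6,212), (436.4,208) and (447,219.6), with pairs of handle-top corners at side (263.6,326.4)/(260.4,339) and about (293.6,328)/(287.6,341). The teaspoon lies behind it.

```bash
python3 - <<'E'
from h import *
S=load('scene0');D=load('side0')
f=lambda p,l,z:[print(np.round(onz(p,q,z)[:2],4)) for q in l]
print('card scene');f(S,[(286.75,251.7),(317,226.8)],.128)
print('card side');f(D,[(325.3,201.5),(340.6,225.5)],.128)
print('base scene: +y front, -y front, -y back, ');f(S,[(275.5,299.9),(335.75,249.2),(319.5,239.3)],.024)
print('base side');f(D,[(280+172*.3,197+265*.3),(280+257*.3,197+252*.3),(280+90*.3,197+98*.3)],.024)
print('clip scene');f(S,[(424.6,212),(436.4,208),(447,219.6),(439,227)],.091)
print('clip side');f(D,[(263.6,326.4),(260.4,339),(293.6,328),(287.6,341)],.091)
print('spice/tin/spoon');f(S,[(280,205)],.1);f(S,[(344,192)],.066);f(S,[(376,243),(401,273)],0);f(S,[(434,193)],.05);f(S,[(470,225)],.05);f(S,[(365,290)],.05)
E
```

```text
card scene
[0.5306 0.1502]
[0.5492 0.0469]
card side
[0.5324 0.1402]
[0.5567 0.0378]
base scene: +y front, -y front, -y back, 
[0.4986 0.2137]
[0.5334 0.0009]
[0.5861 0.0133]
base side
[ 0.5355 -0.0013]
[0.5918 0.0083]
[0.4925 0.2009]
clip scene
[ 0.4455 -0.2203]
[ 0.4368 -0.2542]
[ 0.3909 -0.2466]
[ 0.3855 -0.2126]
clip side
[ 0.3979 -0.2168]
[ 0.393  -0.2471]
[ 0.4495 -0.2242]
[ 0.4386 -0.2548]
spice/tin/spoon
[0.689 0.061]
[ 0.6499 -0.12  ]
[ 0.4998 -0.1085]
[ 0.3846 -0.0925]
[ 0.5064 -0.3213]
[ 0.3631 -0.3118]
[0.374  0.0387]
```

Estimates: stand centre about (0.543,0.111), yaw +0.17, card gap about 54 mm, clip about (0.417,-0.235), yaw about -0.2. I'll shut the fingers and line up behind the card's -y edge, above it.

>>> carry_out([
  [[0.05,-0.4,0,0,0,-0.4],[0.05,-0.4,0,0,0,-0.4],[0.05,-0.4,0,0,0,-0.4],[0.05,-0.4,0,0,0,-0.42],[0,0,0,0,0,0],[0,0,0,0,0,0],[0,0,0,0,0,0],[0,0,0,0,0,0]],
], hand=1, force=40)

```text
clock: 0.77
position: [0.5612, 0.004, 0.1924]
ee_rot: [0.645, 0.764, 0.0, -0.0]
ft_force: [0.5, 0.7, 0.2]
grip_width: -0.002
grasp_force: 0.0
```

```bash
python3 - <<'E'
from h import *
o=get_obs();print(o['position'],Ro.from_quat(o['ee_rot']).as_matrix().round(3).tolist())
a,_=snap('wrist','w1.png');b,_=snap('side','s1.png')
cv2.imwrite('pics/m1.png',np.hstack([cv2.resize(a,(400,300)),cv2.resize(b[130:310,230:470],(400,300))])[:,:,::-1])
E
```

```text
[0.56120106 0.00398178 0.19240489] [[-0.168, 0.986, -0.0], [0.986, 0.168, 0.0], [0.0, -0.0, -1.0]]
```

View pics/m1.png

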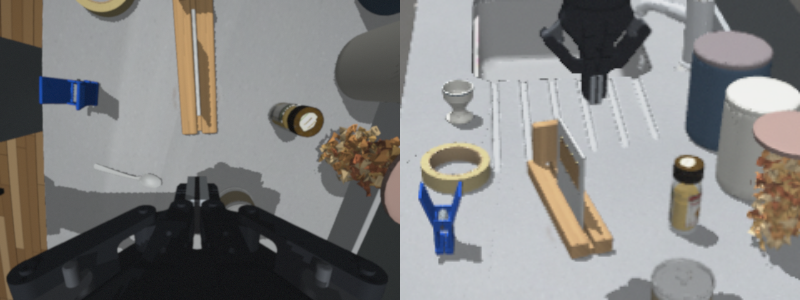

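The wrist view shows the stand straight ahead, with its slot and card edge at column 197 in line with the fingers, so yaw is right. Next I'll descend and push.

>>> carry_out([
  [[0,0,0.56,0,0,0],[0,0,0.56,0,0,0],[0,0,0.56,0,0,0],[0,0,0.56,0,0,0],[0,0,0.56,0,0,0],[0,0,0,0,0,0],[0.15,0,0,0,0,0],[0.15,0,0,0,0,0],[0.15,0,0,0,0,0],[0.15,0,0,0,0,0],[0.15,0,0,0,0,0],[0.15,0,0,0,0,0],[0.15,0,0,0,0,0],[0.15,0,0,0,0,0],[0.15,0,0,0,0,0],[0.15,0,0,0,0,0],[0.15,0,0,0,0,0],[0,0,0,0,0,0],[0,0,0,0,0,0]],
])

```text
clock: 2.45
position: [0.5495, 0.0697, 0.0805]
ee_rot: [0.644, 0.765, 0.0, -0.0]
ft_force: [-0.2, -0.4, -0.5]
grip_width: -0.0
grasp_force: 0.0
```

>>> carry_out([
  [[0.1,0,0,0,0,0],[0.1,0,0,0,0,0],[0.05,0,0,0,0,0],[0.05,0,0,0,0,0],[0,0,0,0,0,0],[0,0,0,0,0,0]],
])

```text
clock: 2.95
position: [0.5476, 0.0799, 0.0806]
ee_rot: [0.645, 0.764, -0.0, 0.0]
ft_force: [-0.4, -4.1, 0.5]
grip_width: 0.002
grasp_force: 2.4
```

>>> carry_out([
  [[0.05,0,0,0,0,0],[0.05,0,0,0,0,0],[0,0,0,0,0,0],[0,0,0,0,0,0]],
])

```text
clock: 3.28
position: [0.5475, 0.0803, 0.0807]
ee_rot: [0.646, 0.763, -0.002, 0.002]
ft_force: [0.4, -15.1, 2.8]
grip_width: 0.001
grasp_force: 7.4
```

Flush: the push force rose to 15 N at the stop. I'll back off, rise, and go above the clip with the hand open.

>>> carry_out([
  [[-0.3,0,0,0,0,0],[-0.3,0,0,0,0,0],[0,0,-0.6,0,0,0],[0,0,-0.7,0,0,0],[0,0,-0.7,0,0,0],[0,0,-0.7,0,0,0],[-0.5,-0.35,0,0,0,0],[-0.56,-0.38,0,0,0,0],[-0.56,-0.38,0,0,0,0],[-0.56,-0.38,0,0,0,0],[-0.56,-0.38,0,0,0,0],[-0.56,-0.38,0,0,0,0],[-0.56,-0.38,0,0,0,0],[-0.56,-0.38,0,0,0,0],[-0.56,-0.38,0,0,0,0],[-0.56,-0.38,0,0,0,0],[-0.56,-0.38,0,0,0,0],[-0.56,-0.38,0,0,0,0]],
], hand=-1)

```text
clock: 4.78
position: [0.4168, -0.2332, 0.1888]
ee_rot: [0.645, 0.765, 0.001, 0.0]
ft_force: [0.5, 0.3, -0.7]
grip_width: 0.996
grasp_force: 0.0
```

>>> carry_out([
  [[0,0,0,0,0,0.88],[0,0,0,0,0,0.88],[0,0,0,0,0,0.88],[0,0,0,0,0,0.88],[0,0,0,0,0,0],[0,0,0,0,0,0],[0,0,0,0,0,0]],
])

```text
clock: 5.37
position: [0.4174, -0.232, 0.1887]
ee_rot: [0.773, 0.635, 0.0, 0.0]
ft_force: [0.3, 0.1, 0.7]
grip_width: 0.999
grasp_force: 0.0
```

```bash
python3 - <<'E'
from h import *
o=get_obs();print(o['clock'],o['position'],Ro.from_quat(o['ee_rot']).as_matrix().round(3).tolist())
a,p=snap('wrist','w2.png');b,_=snap('scene','s2.png');c,_=snap('side','d2.png')
print(-np.array(p['R']).T@np.array(p['t']))
r=lambda im:cv2.resize(im,(400,300))
cv2.imwrite('pics/m2.png',np.vstack([np.hstack([r(a),r(c[180:420,180:500])]),np.hstack([r(b[150:330,240:480]),r(c[195:285,280:400])])])[:,:,::-1])
E
```

```text
5.3667 [ 0.41739906 -0.23203142  0.18867917] [[0.195, 0.981, 0.0], [0.981, -0.195, 0.0], [0.0, 0.0, -1.0]]
[ 0.43086239 -0.16661461  0.37044338]
```

View pics/m2.png

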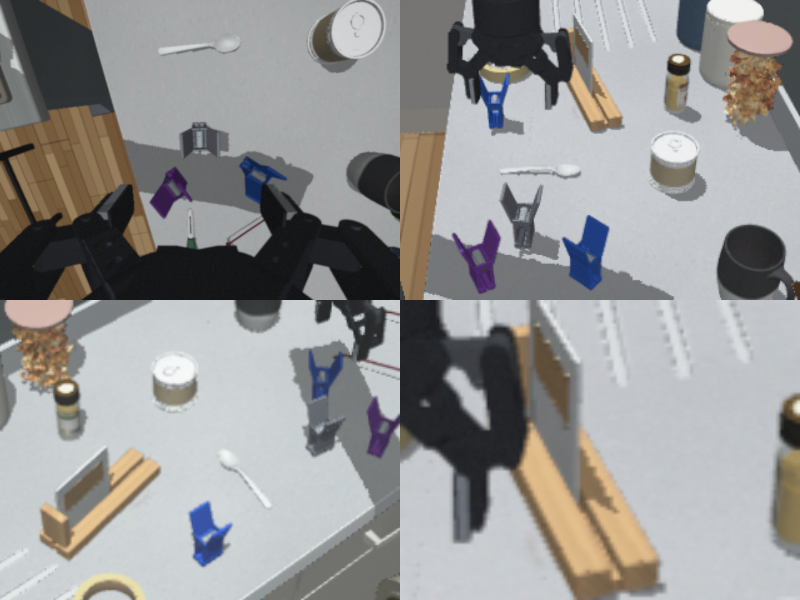

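The card now stands against the stop (bottom left). The wrist view shows the grey clip at about (200,138) of its quarter, its handles square to the image. I'll crop it closer.

```bash
python3 - <<'E'
from h import *
a=load('w2')['im'];s=load('s2')['im']
A=cv2.resize(a[180:270,270:390],(400,300),interpolation=cv2.INTER_CUBIC)
B=cv2.resize(s[220:305,250:350],(400,300),interpolation=cv2.INTER_CUBIC)
cv2.imwrite('pics/m3.png',np.hstack([A,B])[:,:,::-1])
E
```

```text
(no output)
```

View pics/m3.png

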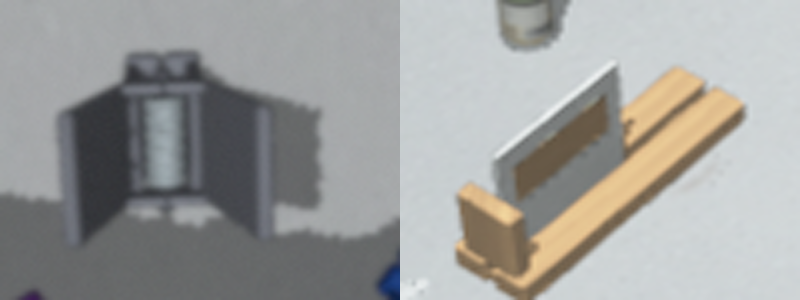

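Left crop: the handles' outer top edges run (58,112)-(68,243) and (271,110)-(270,237). Right crop: the card is flush at the stop, with its top edge from (493,158) to (618,64).

```bash
python3 - <<'E'
from h import *
W=load('w2');S=load('s2')
q=[onz(W,(270+u/400*120,180+v*.3),.091) for u,v in[(58,112),(68,243),(271,110),(270,237)]]
q=np.array(q)[:,:2];print(q.round(4));c=q.mean(0);ax=(q[2:]-q[:2]).mean(0)
print('c',c,'w',np.linalg.norm(ax),'yaw x',np.arctan2(ax[1],ax[0]),'yaw y', [np.arctan2(-(q[i]-q[i+1])[0],(q[i]-q[i+1])[1]) for i in (0,2)])
o=get_obs();R=Ro.from_quat(o['ee_rot']).as_matrix();print('shift tool mm',R.T@(np.r_[c,0]-o['position'])*1e3)
k=np.array([onz(S,(273.25,264.8),.128),onz(S,(304.5,238.1),.128)])[:,:2];d=k[0]-k[1]
print('card',k,k.mean(0),np.arctan2(-d[0],d[1]),np.linalg.norm(d))
E
```

```text
[[ 0.3981 -0.2142]
 [ 0.3933 -0.2481]
 [ 0.4503 -0.2241]
 [ 0.4445 -0.2567]]
c [ 0.421568   -0.23574037] w 0.05253797484611367 yaw x -0.1766324197089013 yaw y [np.float64(-0.14288273952162484), np.float64(-0.17635895950124011)]
shift tool mm [ -2.84928821   4.82007232 188.63093228]
card [[0.51794927 0.19750947]
 [0.53877515 0.0923725 ]] [0.52836221 0.14494098] 0.19555193929942657 0.10717975456233071
```

>>> carry_out([
  [[-0.07,0.12,0,0,0,-0.2],[0,0,0.5,0,0,0],[0,0,0.5,0,0,0],[0,0,0.5,0,0,0],[0,0,0.5,0,0,0],[0,0,0.5,0,0,0],[0,0,0.5,0,0,0],[0,0,0.27,0,0,0],[0,0,0,0,0,0],[0,0,0,0,0,0]],
])

```text
clock: 6.35
position: [0.4215, -0.2357, 0.058]
ee_rot: [0.767, 0.642, -0.0, -0.0]
ft_force: [-0.3, -0.2, 0.1]
grip_width: 0.998
grasp_force: 0.0
```

>>> carry_out([
  [[0,0,0,0,0,0],[0,0,0,0,0,0],[0,0,0,0,0,0],[0,0,0,0,0,0],[0,0,0,0,0,0],[0,0,0,0,0,0],[0,0,0,0,0,0],[0,0,0,0,0,0]],
], hand=1, force=40)

```text
clock: 7.02
position: [0.4215, -0.2357, 0.0578]
ee_rot: [0.767, 0.641, 0.0, 0.0]
ft_force: [0.4, 0.3, 0.4]
grip_width: 0.001
grasp_force: 0.0
```

The fingers closed on nothing, so I need to look.

```bash
python3 - <<'E'
from h import *
a,p=snap('wrist','w4.png');b,_=snap('scene','s4.png');c,_=snap('side','d4.png')
r=lambda im:cv2.resize(im,(400,300),interpolation=cv2.INTER_CUBIC)
cv2.imwrite('pics/m4.png',np.vstack([np.hstack([r(a),r(c[270:420,200:400])]),np.hstack([r(b[140:290,380:580]),r(c[180:420,180:500])])])[:,:,::-1])
E
```

```text
(no output)
```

View pics/m4.png

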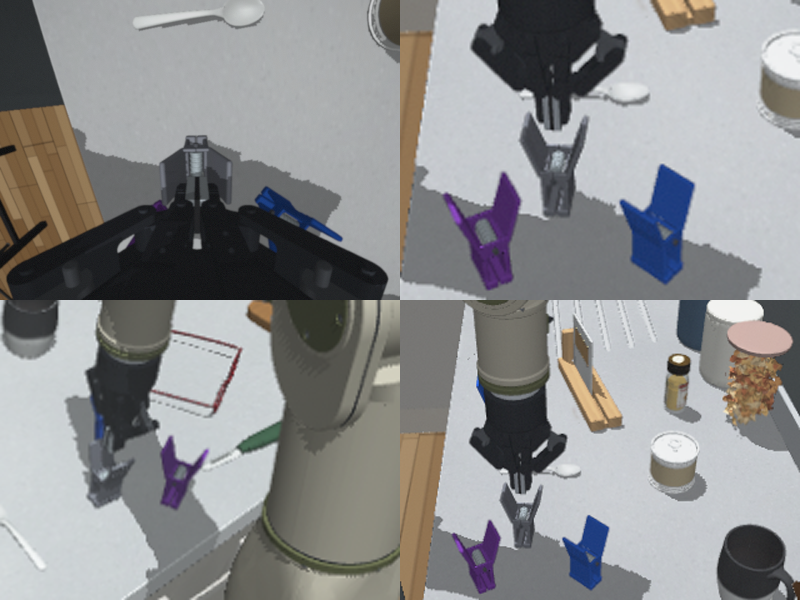

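```bash
python3 - <<'E'
from h import *
W,S,D=load('w4'),load('s4'),load('d4');o=get_obs();print(o['position'],o['clock'])
for n,p in zip('WSD',(W,S,D)):
  print(n,[proj(p,X).round(0).tolist() for X in [o['position'],o['position']+[0,0,.019],(.4216,-.2357,.091),(.4216,-.2357,.0)]])
print('tip by side+scene rays', tri([ray(D,(276,332.5)),ray(S,(380+110/2,140+142/2))]))
# clip jaws bottom & handle tops: wrist
q=np.array([onz(W,(u*1.6,v*1.6),.091)[:2] for u,v in[(162,162),(160,200),(231,160),(231,202)]]);print(q.round(4))
# side: handle tops
q=np.array([onz(D,(200+(u-400)/2,270+v/2),.091)[:2] for u,v in[(525,117),(522,160),(587,120),(570,170)]]);print(q.round(4))
q=np.array([onz(D,(200+(u-400)/2,270+v/2),0)[:2] for u,v in[(556,215)]]);print(q.round(4))
E
```

```text
[ 0.4214541  -0.23569185  0.05780038] 7.1667
W [[314.0, 270.0], [314.0, 283.0], [314.0, 294.0], [314.0, 242.0]]
S [[434.0, 223.0], [435.0, 218.0], [435.0, 215.0], [431.0, 238.0]]
D [[278.0, 347.0], [278.0, 339.0], [277.0, 333.0], [280.0, 370.0]]
tip by side+scene rays [ 0.42290926 -0.23851162  0.09841161]
[[ 0.3999 -0.2142]
 [ 0.3914 -0.2441]
 [ 0.4499 -0.2217]
 [ 0.4453 -0.2557]]
[[ 0.3961 -0.2219]
 [ 0.3945 -0.2727]
 [ 0.4492 -0.2291]
 [ 0.4337 -0.2864]]
[[ 0.418  -0.2537]]
```

```bash
python3 - <<'E'
from h import *
D=load('s1');S=load('s4');D4=load('d4')
X=np.array([.5612,.004,.1924])
print([proj(D,X+[0,0,d]).round(0).tolist() for d in(0,.02,.04)], 'seen ~ (347,191)')
X=np.array([.4215,-.2357,.0578]);print([proj(D4,X+[0,0,d]).round(0).tolist() for d in(0,.02,.04)],[proj(S,X+[0,0,d]).round(0).tolist() for d in(0,.02,.04)])
def c(im,x,y,w,h): return cv2.resize(im[y:y+h,x:x+w],(400,300),interpolation=cv2.INTER_CUBIC)
m=np.vstack([np.hstack([c(D['im'],310,145,80,60),c(D4['im'],238,300,80,60)]),np.hstack([c(S['im'],395,190,80,60),c(load('w4')['im'],240,200,160,120)])])
cv2.imwrite('pics/m5.png',m[:,:,::-1])
E
```

```text
[[345.0, 207.0], [346.0, 198.0], [346.0, 189.0]] seen ~ (347,191)
[[278.0, 347.0], [278.0, 339.0], [277.0, 331.0]] [[434.0, 223.0], [435.0, 218.0], [436.0, 213.0]]
```

View pics/m5.png

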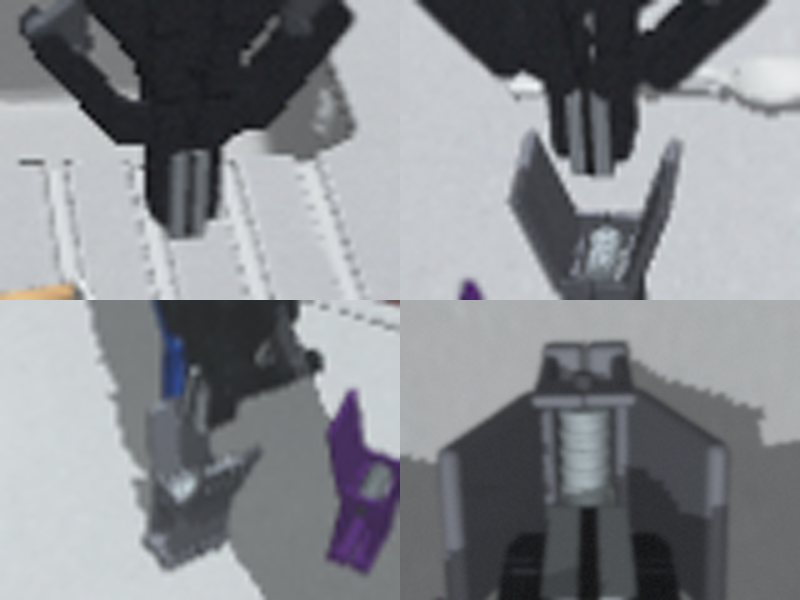

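Crops show the shut fingertips about 31 mm above where the reported TCP projects, in both the side view (tip at 276,335 against 278,347) and the scene view. So the fingers closed over the handle tops, at about z = 0.09. The clip is undisturbed, still at (0.4216,-0.236). I'll rise, open, and go 35 mm lower.

>>> carry_out([
  [[0,0,-0.5,0,0,0],[0,0,-0.5,0,0,0],[0,0,0,0,0,0]],
])

```text
clock: 7.42
position: [0.4233, -0.2366, 0.1012]
ee_rot: [0.767, 0.641, 0.001, 0.002]
ft_force: [0.5, -0.3, -0.1]
grip_width: -0.003
grasp_force: 0.0
```

>>> carry_out([
  [[0,0,0,0,0,0],[0,0,0,0,0,0],[0,0,0,0,0,0],[0,0,0,0,0,0],[0,0,0,0,0,0],[0,0,0,0,0,0],[0,0,0,0,0,0],[0,0,0.45,0,0,0],[0,0,0.45,0,0,0],[0,0,0.45,0,0,0],[0,0,0.45,0,0,0],[0,0,0.08,0,0,0],[0,0,0,0,0,0],[0,0,0,0,0,0]],
], hand=-1)

```text
clock: 8.58
position: [0.4218, -0.2359, 0.0233]
ee_rot: [0.767, 0.641, 0.0, 0.0]
ft_force: [0.9, 0.2, 0.5]
grip_width: 1.0
grasp_force: 0.0
```

>>> carry_out([
  [[0,0,0,0,0,0],[0,0,0,0,0,0],[0,0,0,0,0,0],[0,0,0,0,0,0],[0,0,0,0,0,0],[0,0,0,0,0,0],[0,0,0,0,0,0],[0,0,0,0,0,0]],
], hand=1, force=40)

```text
clock: 9.25
position: [0.4219, -0.2365, 0.0255]
ee_rot: [0.767, 0.641, 0.0, 0.001]
ft_force: [-11.5, 3.2, 32.3]
grip_width: 0.338
grasp_force: 37.7
```

It is gripped at an opening of about 29 mm, pressing down somewhat. I'll lift.

>>> carry_out([
  [[0,0,-0.1,0,0,0],[0,0,-0.1,0,0,0],[0,0,-0.2,0,0,0],[0,0,-0.3,0,0,0],[0,0,-0.4,0,0,0],[0,0,-0.5,0,0,0],[0,0,-0.5,0,0,0],[0,0,-0.5,0,0,0],[0,0,-0.5,0,0,0],[0,0,-0.4,0,0,0],[0,0,-0.3,0,0,0],[0,0,0,0,0,0],[0,0,0,0,0,0],[0,0,0,0,0,0]],
])

```text
clock: 10.42
position: [0.4211, -0.2354, 0.1738]
ee_rot: [0.767, 0.642, -0.0, -0.0]
ft_force: [-0.8, -0.2, -1.3]
grip_width: 0.287
grasp_force: 42.0
```

```bash
python3 - <<'E'
from h import *
o=get_obs();print(o['clock'],o['position'],o['grip_width'],o['grasp_force'],o['ft_force'])
c,p=snap('side','d6.png');b,q=snap('scene','s6.png')
u=proj(p,o['position']).astype(int);v=proj(q,o['position']).astype(int);print(u,v)
f=lambda im,u:cv2.resize(im[u[1]-60:u[1]+60,u[0]-80:u[0]+80],(400,300),interpolation=cv2.INTER_CUBIC)
cv2.imwrite('pics/m6.png',np.hstack([f(c,u),f(b,v)])[:,:,::-1])
E
```

```text
10.4167 [ 0.4210567  -0.23543887  0.17381985] 0.28743301358998974 42.043649554252625 [-0.8403178  -0.18209929 -1.30575411]
[274 296] [439 191]
```

View pics/m6.png

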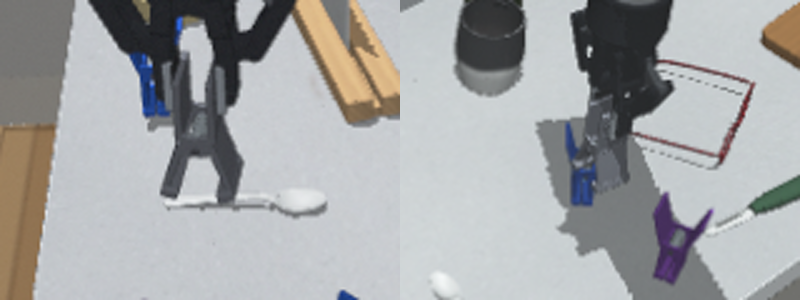

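The clip is held gaping, handles parallel: in the side crop the lips end at about (170,195) and (232,200), the pin is at (198,130) and the handle tops at (182,55) and (222,65). Next, its height and tilt, and the move needed.

```bash
python3 - <<'E'
from h import *
D=load('d6');o=get_obs();P=o['position'];R=Ro.from_quat(o['ee_rot']).as_matrix()
ty=R[:,0]; tx=R[:,1]
for n,uv,off in[('lipL',(170,195),-.02),('lipR',(232,202),-.02),('pin',(198,135),-.02),('hL',(182,55),-.018),('hR',(222,65),-.018)]:
  c,v=ray(D,(194+uv[0]/2.5,236+uv[1]/2.5)); X=c+v*(((P+off*ty-c)@ty)/(v@ty)); print(n,'x off mm',(X-P)@tx*1e3,'z',X[2].round(4))
T=np.array([.5365,.1445])  # card middle guess
for nm,K in (('scene',np.array([.5284,.1449])),('stand',np.array([.537,.147]))): print(nm,R.T@np.r_[K-P[:2],0]*1e3/40)
E
```

```text
lipL x off mm -17.83627976442577 z 0.1515
lipR x off mm 22.437659207060968 z 0.1496
pin x off mm 3.1335166344893866 z 0.2035
hL x off mm -3.891716424028949 z 0.2627
hR x off mm 19.985948674254374 z 0.2573
scene [9.83451983e+00 9.61691947e-01 1.83167186e-03]
stand [9.92425466e+00 1.16400068e+00 1.53922179e-03]
```

>>> carry_out([
  [[0,0,-0.3,0,0,0],[0.3,0.03,-0.3,0,0,0],[0.5,0.05,0,0,0,0],[0.6,0.06,0,0,0,0],[0.7,0.07,0,0,0,0],[0.7,0.07,0,0,0,0],[0.7,0.07,0,0,0,0],[0.7,0.07,0,0,0,0],[0.7,0.07,0,0,0,0],[0.7,0.07,0,0,0,0],[0.7,0.07,0,0,0,0],[0.7,0.07,0,0,0,0],[0.7,0.07,0,0,0,0],[0.7,0.07,0,0,0,0],[0.6,0.07,0,0,0,0],[0.5,0.07,0,0,0,0],[0.3,0.05,0,0,0,0],[0.07,0.05,0,0,0,0],[0,0,0,0,0,0]],
])

```text
clock: 12.1
position: [0.5339, 0.1451, 0.1979]
ee_rot: [0.767, 0.642, -0.001, -0.0]
ft_force: [-0.3, -0.3, -0.7]
grip_width: 0.285
grasp_force: 42.0
```

>>> carry_out([
  [[0,0,0,0,0,-0.5],[0,0,0,0,0,-0.5],[0,0,0,0,0,-0.5],[0,0,0,0,0,-0.5],[0,0,0,0,0,-0.5],[0,0,0,0,0,-0.5],[0,0,0,0,0,-0.4],[0,0,0,0,0,0],[0,0,0,0,0,0],[0,0,0,0,0,0]],
])

```text
clock: 12.93
position: [0.5339, 0.1442, 0.1986]
ee_rot: [0.642, 0.766, -0.0, 0.0]
ft_force: [-0.1, 0.1, -0.0]
grip_width: 0.288
grasp_force: 42.0
```

```bash
python3 - <<'E'
from h import *
o=get_obs();print(o['clock'],o['position'],o['grip_width'],o['grasp_force'],Ro.from_quat(o['ee_rot']).as_matrix().round(3).tolist())
c,p=snap('side','d7.png');b,q=snap('scene','s7.png');w,_=snap('wrist','w7.png')
u=proj(p,o['position']).astype(int)+[0,15];v=proj(q,o['position']).astype(int)+[0,15];print(u,v)
f=lambda im,u:cv2.resize(im[u[1]-45:u[1]+45,u[0]-60:u[0]+60],(400,300),interpolation=cv2.INTER_CUBIC)
cv2.imwrite('pics/m7.png',np.vstack([np.hstack([f(c,u),f(b,v)]),np.hstack([cv2.resize(w,(400,300)),f(w,(320,200))])])[:,:,::-1])
E
```

```text
12.9333 [0.53389568 0.14416802 0.19864773] 0.28814340246379827 42.042245864868164 [[-0.174, 0.985, 0.0], [0.985, 0.174, -0.0], [-0.0, 0.0, -1.0]]
[326 187] [286 244]
```

View pics/m7.png

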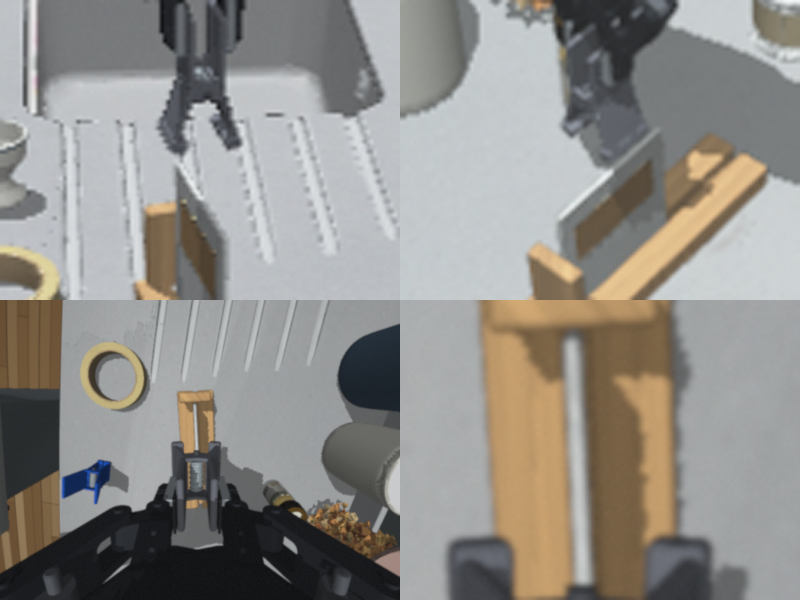

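The wrist crop shows the card's top edge running from (573,335) to (581,585), between handle tops spanning 450-512 and 645-710. The side crop shows the lips above the card: left lip at (172,152), right at (238,148), card top corners at (178,160) and (217,235). I'll compute the offsets.

```bash
python3 - <<'E'
from h import *
W=load('w7');D=load('d7');S=load('s7');o=get_obs();P=o['position'];R=Ro.from_quat(o['ee_rot']).as_matrix();tx=R[:,0];ty=R[:,1]
w=lambda u,v:(260+(u-400)*.3,155+(v-300)*.3)
L=lambda X:((X-P)@tx*1e3,(X-P)@ty*1e3)
A=[onz(W,w(573,335),.128),onz(W,w(581,585),.128)]
print('card wrist (tool x,y mm)',[np.round(L(X),1) for X in A])
for z in(.26,):print('handles wrist',[np.round(L(onz(W,w(u,540),z)),1) for u in(450,512,645,710)])
s=lambda u,v:(266+u*.3,142+v*.3)
B=[onz(D,s(178,160),.128),onz(D,s(217,235),.128)];print('card side',[np.round(L(X),1) for X in B])
g=lambda u,v:(226+(u-400)*.3,199+v*.3)
print('card scene',[np.round(L(onz(S,g(u,v),.128)),1) for u,v in[(560,215),(661,130)]])
for n,uv in[('lipLo',(160,148)),('lipL',(187,152)),('lipRi',(215,146)),('lipR',(240,146)),('pinL',(178,98)),('pinR',(230,98)),('hL',(178,20)),('hR',(228,20))]:
  c,v=ray(D,s(*uv)); X=c+v*(((P-.02*tx-c)@tx)/(v@tx)); print(n,np.round(L(X),1),X[2].round(4))
E
```

```text
card wrist (tool x,y mm) [array([53.9, -1.9]), array([-2.5, -0.2])]
handles wrist [array([ 38.7, -14.2]), array([38.7, -7.5]), array([38.7,  7. ]), array([38.7, 14. ])]
card side [array([51.1, -2.1]), array([-53.7,  -2. ])]
card scene [array([50.8, -5. ]), array([-52.5,  -3.8])]
lipLo [-20.  -31.9] 0.1788
lipL [-20.  -13.8] 0.1735
lipRi [-20.    5.2] 0.1754
lipR [-20.   22.3] 0.1732
pinL [-20.  -19.8] 0.2137
pinR [-20.   14.9] 0.2094
hL [-20.  -19.8] 0.2683
hR [-20.   12.8] 0.2648
```

The clip is centred on the card to about 2 mm in x and 1 mm in y, with lips at z of about 0.175. I'll descend 66 mm slowly.

>>> carry_out([
  [[0,0,0.1,0,0,0],[0,0,0.15,0,0,0],[0,0,0.15,0,0,0],[0,0,0.15,0,0,0],[0,0,0.15,0,0,0],[0,0,0.15,0,0,0],[0,0,0.15,0,0,0],[0,0,0.15,0,0,0],[0,0,0.15,0,0,0],[0,0,0.15,0,0,0],[0,0,0.1,0,0,0],[0,0,0.1,0,0,0],[0,0,0,0,0,0],[0,0,0,0,0,0],[0,0,0,0,0,0],[0,0,0,0,0,0]],
])

```text
clock: 14.42
position: [0.5341, 0.1453, 0.133]
ee_rot: [0.641, 0.767, 0.0, 0.0]
ft_force: [-0.8, 0.3, -0.2]
grip_width: 0.284
grasp_force: 42.0
```

```bash
python3 - <<'E'
from h import *
o=get_obs();print(o['clock'],o['position'],o['grip_width'],o['grasp_force'],o['ft_force'],o['torque'])
c,p=snap('side','d8.png');b,q=snap('scene','s8.png');w,_=snap('wrist','w8.png')
f=lambda im,u:cv2.resize(im[u[1]-45:u[1]+45,u[0]-60:u[0]+60],(400,300),interpolation=cv2.INTER_CUBIC)
cv2.imwrite('pics/m8.png',np.vstack([np.hstack([f(c,(326,200)),f(b,(286,255))]),np.hstack([cv2.resize(c[110:290,210:450],(400,300)),f(w,(320,215))])])[:,:,::-1])
E
```

```text
14.4167 [0.53414521 0.14526811 0.13302233] 0.2835930398839691 42.04218149185181 [-0.78270118  0.32068627 -0.214117  ] [-0.01971191  0.00058971 -0.01477258]
```

View pics/m8.png

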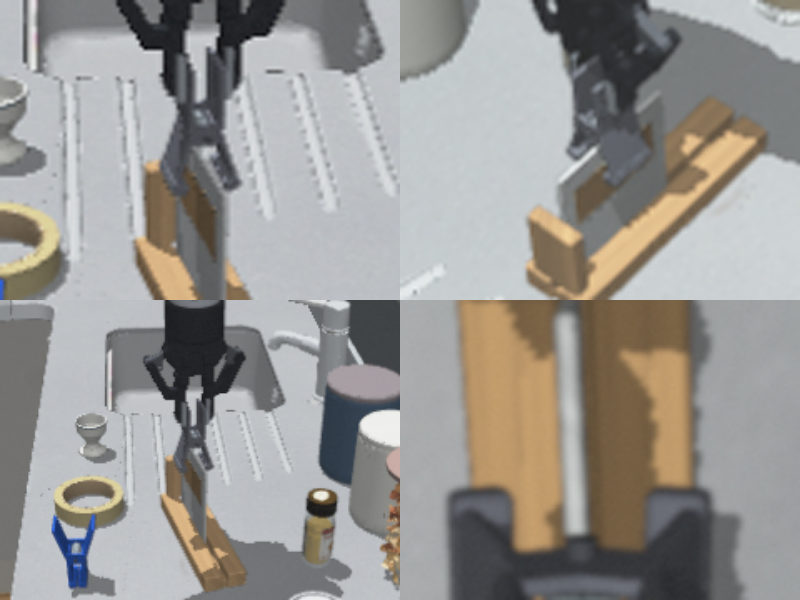

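The jaws straddle the card (side crop: lips at about (175,190) and (235,185), either side of the top edge). The wrist force is near zero, the card sits against the stop, and the card edge at column 577 is centred between the handles. Handing in.

```bash
python3 -c "
from h import *
print(hand_in())"
```

```text
the job is handed in; nothing more can be done
None
```

The job is handed in: the card was pushed flush to the stop, and the clip is held squeezed open over the middle of its top edge, lips about 19 mm below it by my estimate, with no sign of touching card or stand (wrist force under 1 N); no verdict was returned.

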